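Ratchet the clamp off a pump housing and put its cover on

ROBOT

A 6-joint arm with a two-finger parallel gripper is mounted at the origin on the work surface. World frame = base frame: x ahead of the robot, y to its left, z up, the work surface at z = 0. Lengths are in m, angles in rad, forces in N, time in s.
With the tool pointing down it reaches from about 0.3 to 0.875 m from the base axis. Payload 6.4 kg.
Tool frame: the origin (TCP) lies midway between the tips of the shut fingers; the grasp point (between the pads) lies 19 mm behind it (grasp_offset is the distance from the TCP to the grasp point, in m); z points along the fingers, y is the line along which they close (so a half turn about z gives the same grasp; the last joint's range is limited). The gripper opens to 85 mm and grips with 20 to 120 N. Pads are 22 mm wide; open, the fingers measure 114 mm over their backs; the gripper's body (76 mm by 85 mm) begins 54 mm behind the grasp point. The pads swing forward as they close: fully open they stand 13 mm farther back than shut.
Start: joints at [0.956, 0.181, 1.607, -0, 1.354, -0.206], TCP at [0.229, 0.528, 0.231] pointing down, gripper open.
Joint ranges: [-2.99, 2.99], [-0.89, 2.07], [0.3, 2.58], [-1.14, 4.28], [0, 2.63], [-3.12, 3.12]. Speed limits (rad/s): [2.57, 2.57, 3.01, 3.14, 3.14, 3.14].

INTERFACE

Orientations are given as a unit quaternion [w, x, y, z].
In Python, from bench import * gives the robot as it stands. The module is installed in compiled form; this text tells all that it offers.
- The arm moves only by the tool servo_tool, never from a script. Its argument "commands" is text: rows parted by semicolons, each of 7 numbers parted by spaces: the turn, a rotation vector about the tool's x, y, z in rad, then the shift along the tool's x, y, z in mm, then the opening, from 0 (shut) to 1 (fully open). In form: wx wy wz dx dy dz claw; .... A call has 1 to 5 rows; each row shifts and turns the commanded pose from where the row before left it, along the tool's axes as they then stand; what a row does not reach is not made up. A row lasts 1/8 s, in which the tool goes at most 62.5 mm and 10.7 degrees, less where a joint would pass 70% of its speed; a pose out of reach is approached as far as the arm can. A call with a gripper value outside its range is refused whole. The fingers move at their own pace and stop on an object; the grip force is fixed at half the most. Time passes only in rows, so rows that do not move let the fingers close. It gives the time, the measured TCP pose, the force, the opening and the grip force at its end, in the units of the state.
- get_obs(): the state, without advancing time (a new reading comes with each control period).
- camera(name): name is "scene" or "top"; returns the picture (420x560x3 uint8, blue, green, red); there is no depth.
- calibration(name): a dict with "fx", "fy", "cx", "cy" (pixels), "R" (3x3) and "t" (3): a world point X has camera coordinates R X + t. Camera axes: x right, y down, z forward; pixel columns grow to the right and rows downward; lengths in m; the calibration is good to about 2 mm. A picture is of the moment at which its call begins. calibration takes no time and is no camera call.
- hand_in(): hands the job in; it is judged then, once.
The state is a dict: "time_s": time; "q": joint angles; "dq": joint speeds; "joint_efforts": joint torques, N m; "eef_pos": TCP position; "eef_rot": TCP orientation; "wrist_force": force on the tool from outside, world axes, zero at the start; "torque": the same for the moment, N m; "opening": opening from 0.0 (shut) to 1.0 (fully open); "grasp_force": force on a finger pad.
Only numpy, scipy, OpenCV 4.12 (cv2) and the standard library are available. Lean on these libraries where they do the work, as an engineer would, in place of code of your own. Each camera call takes 0.05 s, during which the arm holds its last target. There are 200 camera calls.

TASK

The pump housing is still held in its fixture by the yellow hook of the clamp bolt, and the ratchet on that bolt is set to tighten. Flip the ratchet's red direction lever right over to the loosening side and swing the handle to back the bolt off about a quarter turn, driving it with the ratchet and not by pushing the hook, so that the hook comes clear of the rim; then lower the pump's cover (do not drop it) onto the housing's rim so that it sits fully seated and level. Leave the housing in its place and do not shift the other things on the bench.

Things in the scene. Friction and masses are not known exactly. Their poses are not given: they have to be found in the camera images.
- fixture: Dark steel holding plate bolted to the bench, 170 x 270 x 20 mm; origin at the centre of its underside, x across, y along its length, z up. The housing stands on it at y = -55 mm between three 14 mm high dowels; the clamp bolt stands upright at y = +45 mm, 100 mm from the housing's axis.
- clamp_bolt (a joint): Turn of the clamp bolt about its upright axis, rad: 0 tight (hook on the rim), positive anticlockwise seen from above = loosening, up to 2.4. Stiff: about 1.2 N m turns it; it stays where it is left. On the bolt, from below: yellow hook, hex head, bright socket, ratchet head.
- hook: Yellow steel hook keyed to the clamp bolt, turning with it: 22 mm wide, 81 to 98 mm above the bench. Origin on the bolt's axis at bench level; the hook points along its -y axis and reaches 46 mm from the axis, onto the rim while the bolt is tight. Turned 60 degrees or more it is clear of rim and cover.
- ratchet (a joint): Angle of the ratchet's handle about the bolt's axis, rad: 0 along the fixture's +x, positive anticlockwise from above; swings 2.9 or more either way. Lever on the loosening side: swung anticlockwise it drives the bolt, clockwise it clicks back freely (0.3 N m); lever on the other side: the reverse. 30 teeth: up to 0.21 rad of swing is lost before the bolt follows.
- ratchet_head (a point): Centre of the top face of the ratchet's round head, on the bolt's axis, 160 mm above the bench; the head is 48 mm across and 24 mm high. The point's x axis points along the handle.
- ratchet_grip (a point): Middle of the handle's black grip, on its centre line, 125 mm from the bolt's axis, 148 mm above the bench; x axis along the handle, away from the bolt. The handle is level and straight: grip 25 to 29 mm thick, from 85 to 185 mm from the axis; bright neck 16 mm thick before it. About 13 N here swings it to loosen. Nothing within 45 mm under it.
- lever (a joint): Angle of the red direction lever on the ratchet's head, rad: 0 = tightening, tab leaning 0.5 rad clockwise (from above) of the handle's line; 1.0 = loosening, 0.5 rad anticlockwise of it. It leans to the side to which the handle drives. At 0.4 to 0.6 neither way holds. 2 N at the tab moves it, it stays where left; the handle swings along only if pushed harder.
- lever_tab (a point): Middle of the lever's upright red tab: 17 mm long (along the lever), 9 mm thick, 26 mm high, 162 to 188 mm above the bench (point at 178). 37.5 mm from the lever's upright pivot, which is 6 mm from the bolt's axis along the handle. x axis along the lever, away from the pivot. Neck and head below reach 160 mm, the lever's flat part 167 mm.
- pump_rim (a point): Centre of the mouth of the round green pump housing, level with the top of its bright rim, 80 mm above the bench; z up. The bore is 100 mm across, the rim 126 mm outside, the housing 60 mm high, 1.4 kg, loose between the dowels, with a pipe stub to the fixture's -x side.
- cover_boss (a point): Axis of the loose aluminium cover at the height to grip it, 39 mm above its underside; 0.4 kg. Disc 120 mm across, its top 15 mm above the underside; below it a chamfered spigot 94 mm across, 8 mm deep, that enters the bore; on top a round upright boss 40 mm across with a green band, top at 50 mm, ribs at its foot to 22 mm. Lies boss up. Seated, this point is 31 mm above the rim.
- pulley: Bystander: dark steel V-belt pulley lying flat, 104 mm across, 38 mm high with its hub; origin centre of underside. It and the cover may lie in either of two places.
- pliers: Bystander: pliers with orange handles, 165 mm long, 16 mm high; origin at the rivet, on the bench.
- screwdriver: Bystander: screwdriver with orange handle, 190 mm long, lying.
- spray_can: Bystander: standing spray can, 66 mm across, 185 mm tall; origin centre of underside.
- tape_roll: Bystander: blue tape roll lying flat, 90 mm across, 25 mm high; origin centre of underside.
- carton: Bystander: cardboard carton, 90 x 130 x 55 mm; origin centre of underside.
- jar: Bystander: jar with red cap, 70 mm across, 90 mm tall; origin centre of underside.
Mind the look-alikes: they are no part of the job. Leave any orange look-alike of the part that bears cover_boss alone.

How it is judged:
By the outcome, as a careful person would: the job done as asked, in the order asked, and still so for the second after the job is handed in, with the robot touching nothing.
It also fails if it takes over 61 s, if anything falls off the work surface, if the arm or the gripper's body presses on something with over 40 N, if the wrist force passes 120 N, or if a joint passes its speed limit or range.

## Working session

There is one attempt and no reset: what is moved stays moved. The work goes in short steps, Python scripts to look and compute and a tool call to move; the robot and the scene stay as the last step left them, time stands still between calls to the robot, and variables do not carry over. Pictures are saved under pics/ and viewed, at most 10 in all, crops included, and the job is handed in when it is done.

Besides the shell and the picture viewer there is one more tool, called in YAML: its name, and indented under it one key for each argument. servo_tool: Moves the arm, as the interface text tells. Its arguments: {"type":"object","properties":{"commands":{"type":"string"}},"required":["commands"]}

```bash
mkdir -p pics; cat > h.py <<'E'
from bench import *
import numpy as np, cv2
from scipy.spatial.transform import Rotation as Ro
def shot(n,f):
    im=camera(n); cv2.imwrite('pics/'+f,im); return im
def ray(n,u,v,z):
    c=calibration(n);R=np.array(c["R"]);t=np.array(c["t"])
    o=-R.T@t; d=R.T@np.array([(u-c["cx"])/c["fx"],(v-c["cy"])/c["fy"],1])
    return o+d*(z-o[2])/d[2]
def proj(n,X):
    c=calibration(n);p=np.array(c["R"])@np.array(X)+np.array(c["t"])
    return p[0]/p[2]*c["fx"]+c["cx"],p[1]/p[2]*c["fy"]+c["cy"]
def rot():
    q=get_obs()["eef_rot"]; return Ro.from_quat([q[1],q[2],q[3],q[0]])
E
python3 - <<'E'
from h import *
a=shot("top","t0.png");b=shot("scene","s0.png")
for n in("top","scene"):
    c=calibration(n);print(n,c["fx"],-np.array(c["R"]).T@np.array(c["t"]),np.round(c["R"],2).tolist())
print(get_obs()); print(rot().as_matrix().round(3))
cv2.imwrite("pics/t0b.png",cv2.resize(a,(800,600)));cv2.imwrite("pics/s0b.png",cv2.resize(b,(800,600)))
E
```

```text
top 409.08916945353843 [ 0.36737397 -0.06642131  1.30257735] [[0.01, -1.0, -0.02], [-0.99, -0.01, -0.15], [0.15, 0.02, -0.99]]
scene 408.5651940389267 [0.93974337 0.5712121  1.14555337] [[-0.85, 0.52, -0.0], [0.42, 0.69, -0.59], [-0.3, -0.5, -0.81]]
{'time_s': 0.1, 'q': array([ 9.55693697e-01,  1.81464080e-01,  1.60793614e+00,  1.16124167e-05,
        1.35380192e+00, -2.06314031e-01]), 'dq': array([-0.00036423, -0.0032705 , -0.00189995,  0.00010865,  0.00023967,
        0.00031839]), 'joint_efforts': array([ 7.38344388e-04, -4.45875978e+01, -3.52242351e+01, -1.95103066e-04,
        4.16980824e-03, -4.04199426e-06]), 'eef_pos': array([0.22824862, 0.52720137, 0.23046215]), 'eef_rot': array([-3.26498495e-04,  2.02975267e-01,  9.79183534e-01, -7.35556061e-04]), 'wrist_force': array([-0.32568209,  0.40061225,  0.64098959]), 'torque': array([ 0.03500825, -0.01619679, -0.00063319]), 'grasp_force': 0.0, 'opening': 0.9986253323139107}
[[-0.918  0.397 -0.001]
 [ 0.398  0.918 -0.001]
 [ 0.    -0.002 -1.   ]]
```

View pics/t0b.png

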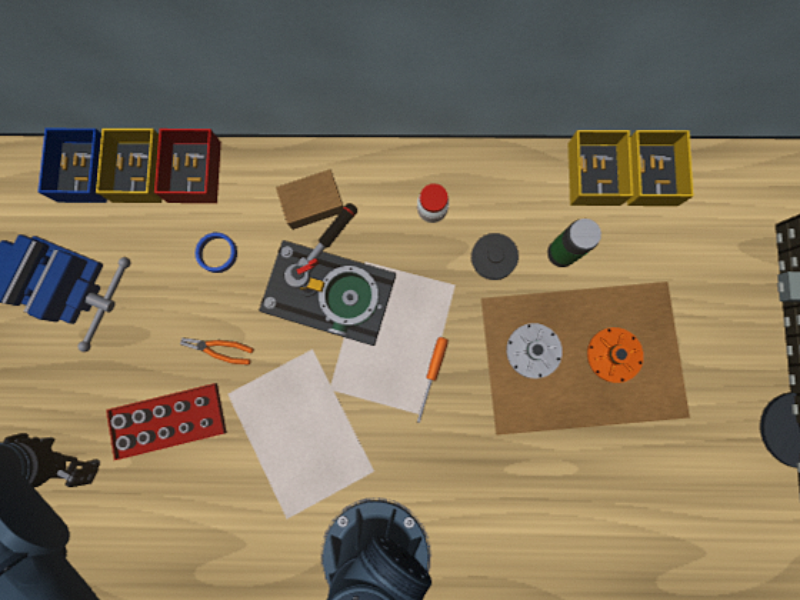

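View pics/s0b.png

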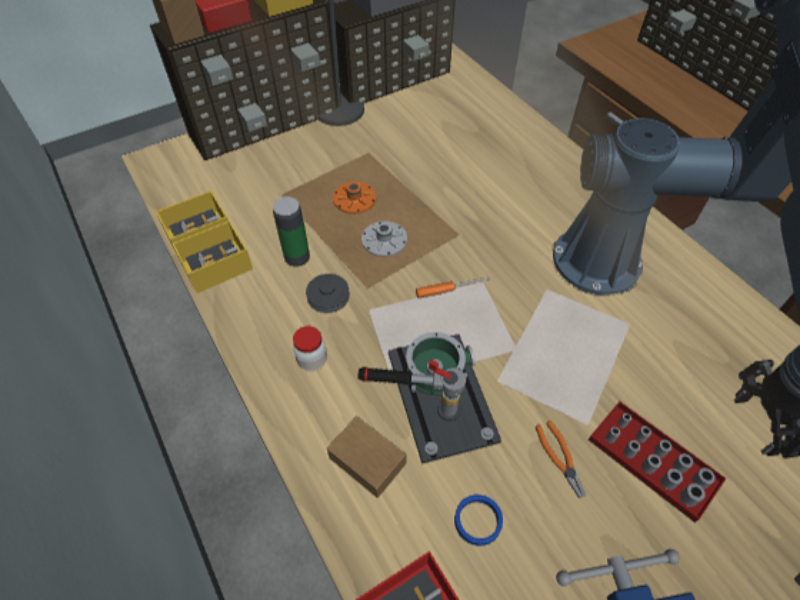

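The top picture shows the ratchet head at about (297,272), the handle end at (350,210), the red tab at (308,266), the rim centre at (349,296) and the silver cover boss at (537,350). The orange look-alike is at (620,354). All are in 800x600 pixels.

```bash
python3 - <<'E'
import cv2,numpy as np
a=cv2.imread('pics/t0.png');b=cv2.imread('pics/s0.png')
A=cv2.resize(a[130:250,175:285],None,fx=5,fy=5,interpolation=cv2.INTER_CUBIC)
B=cv2.resize(a[215:275,340:410],None,fx=5,fy=5,interpolation=cv2.INTER_CUBIC)
C=np.zeros((600,800,3),np.uint8);C[:,:550]=A;C[:300,550:800]=B[:,:250]
cv2.imwrite('pics/t0c.png',C)
cv2.imwrite('pics/s0c.png',cv2.resize(b[225:330,245:355],None,fx=5.6,fy=5.6,interpolation=cv2.INTER_CUBIC))
E
```

```text
(no output)
```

View pics/t0c.png

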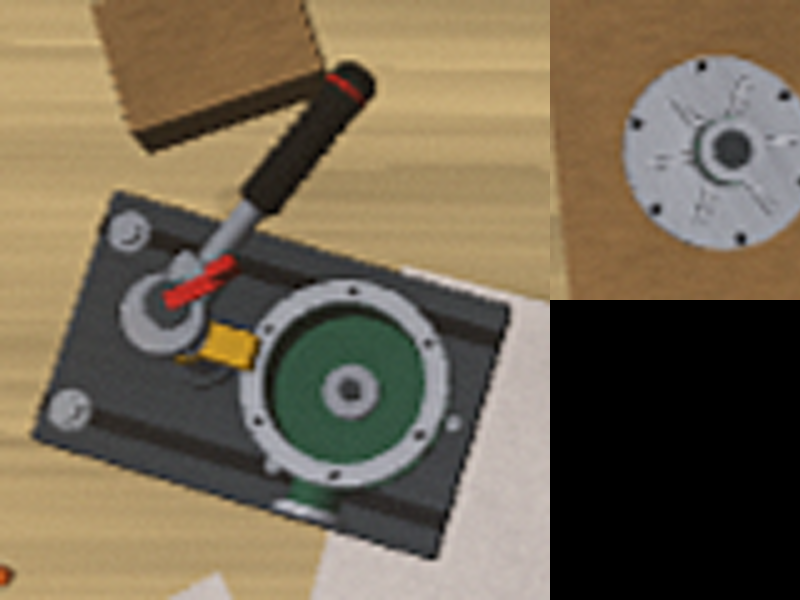

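View pics/s0c.png

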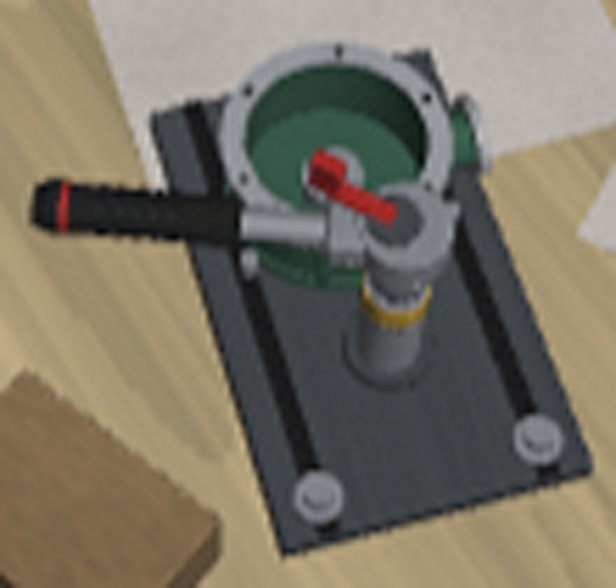

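```bash
python3 - <<'E'
from h import *
T=lambda c,r:(c/5+175,r/5+130); S=lambda c,r:(c/5.6+245,r/5.6+225)
for nm,t,s,z in [("rim",(343.5,382),(337,138),.08),("head",(163,314),(408,226),.16),("gripcap",(356,78),(40,208),.152),("boss",None,None,.05),("tabtop",(230,262),(325,165),.188),
 ("fixA",(113,192),None,.02),("fixB",(34,436),(590,470),.02),("fixC",(436,558),(425,52),.02),("fixD",(510,306),(152,112),.02),("cart",(150,152),(220,518),.055),("cart2",(325,72),(25,370),.055)]:
    print(nm, ray("top",*(T(*t) if t else (376.4,245)),z).round(4), ray("scene",*(S(*s)),z).round(4) if s else ray("scene",384/800*560,230*.7,.05).round(4) if nm=="boss" else '')
E
```

```text
rim [0.5398 0.0629 0.08  ] [0.5417 0.0662 0.08  ]
head [0.5666 0.1584 0.16  ] [0.5696 0.1637 0.16  ]
gripcap [0.7086 0.0526 0.152 ] [0.716  0.0573 0.152 ]
boss [ 0.4298 -0.3403  0.05  ] [ 0.436  -0.3312  0.05  ]
tabtop [0.5915 0.1166 0.188 ] [0.5954 0.127  0.188 ]
fixA [0.6706 0.2214 0.02  ] 
fixB [0.5118 0.2648 0.02  ] [0.5179 0.2733 0.02  ]
fixC [0.4377 0.0084 0.02  ] [0.443  0.0159 0.02  ]
fixD [ 0.5982 -0.0358  0.02  ] [ 0.6006 -0.0322  0.02  ]
cart [0.6883 0.1913 0.055 ] [0.7032 0.207  0.055 ]
cart2 [0.7411 0.0823 0.055 ] [0.7473 0.0865 0.055 ]
```

servo_tool:
  commands: "0 0 0.116 0 0 0 0; 0 0 0.116 0 0 0 0; 0 0 0 -53 -15 0 0; 0 0 0 -53 -15 0 0; 0 0 0 -53 -15 0 0"

```text
time_s: 0.72
eef_pos: [0.3296, 0.3951, 0.2309]
eef_rot: [-0.0, 0.315, 0.949, -0.0]
wrist_force: [1.4, 0.3, -0.4]
opening: -0.002
grasp_force: 0.0
```

servo_tool:
  commands: "0 0 0 -53 -15 0 0; 0 0 0 -53 -15 0 0; 0 0 0 -53 -15 0 0; 0 0 0 -53 -15 0 0; 0 0 0 -53 -15 0 0"

```text
time_s: 1.35
eef_pos: [0.4974, 0.1764, 0.2311]
eef_rot: [-0.0, 0.315, 0.949, -0.0]
wrist_force: [0.7, 0.3, -0.2]
opening: 0.003
grasp_force: 0.0
```

servo_tool:
  commands: "0 0 0 -53 -15 0 0; 0 0 0 -53 -15 0 0; 0 0 0 0 0 0 0;0 0 0 0 0 0 0"

```text
time_s: 1.85
eef_pos: [0.5631, 0.0907, 0.2306]
eef_rot: [-0.001, 0.315, 0.949, -0.0]
wrist_force: [0.9, -0.1, 0.3]
opening: -0.002
grasp_force: 0.0
```

```bash
python3 - <<'E'
from h import *
o=get_obs();p=o["eef_pos"];B=np.array([.568,.161]);h=np.array([.804,-.595]);n=np.array([.595,.804])
print(p,o["q"].round(3),rot().as_matrix().round(3),(p[:2]-B)@h,(p[:2]-B)@n,o["opening"])
a=shot("top","t1.png");b=shot("scene","s1.png")
print(proj("top",p),proj("scene",p))
A=cv2.resize(a[150:225,180:255],(500,500),interpolation=2);b=b[205:305,240:340];b=cv2.resize(b,(300,300)) if 0 else cv2.resize(b,(500,500),interpolation=2)
cv2.imwrite("pics/c1.png",cv2.resize(np.hstack([A,b]),(800,400)))
E
```

```text
[0.56309262 0.0907345  0.23060141] [-0.048  0.172  1.618  0.     1.353 -0.978] [[-0.801  0.598 -0.002]
 [ 0.598  0.801  0.   ]
 [ 0.002 -0.001 -1.   ]] 0.03786244400453166 -0.05941335445988074 -0.0021882212877191087
(np.float64(227.7731330732746), np.float64(189.733592281039)) (np.float64(306.3677533223698), np.float64(230.96282952598676))
```

View pics/c1.png

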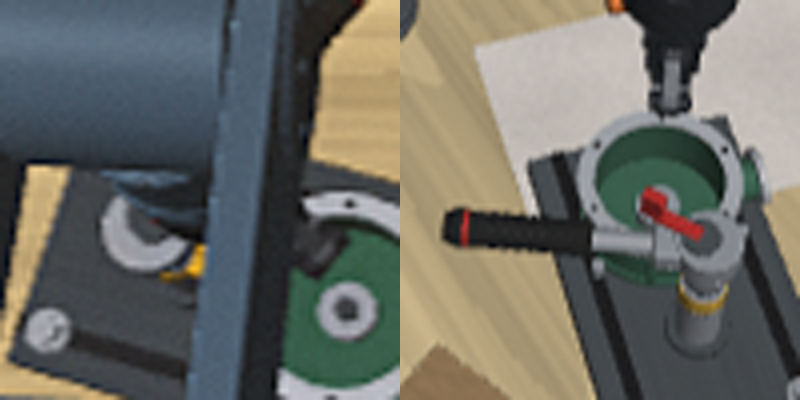

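The scene view has the fingertips at crop (670,110), as predicted, and clear of the tab at (655,203). I'll descend and push the tab.

servo_tool:
  commands: "0 0 0 0 0 30 0; 0 0 0 0 0 28 0; 0 0 0 0 0 0 0; 0 0 0 0 10 0 0; 0 0 0 0 8 0 0"

```text
time_s: 2.58
eef_pos: [0.5759, 0.1059, 0.1751]
eef_rot: [0.001, 0.315, 0.949, 0.001]
wrist_force: [-0.1, -0.2, -0.1]
opening: 0.003
grasp_force: 0.0
```

servo_tool:
  commands: "0 0 0 0 6 0 0; 0 0 0 0 6 0 0; 0 0 0 0 6 0 0; 0 0 0 0 5 0 0; 0 0 0 0 0 0 0"

```text
time_s: 3.2
eef_pos: [0.5885, 0.1238, 0.1732]
eef_rot: [-0.0, 0.315, 0.949, 0.0]
wrist_force: [-0.6, -0.4, -0.3]
opening: -0.0
grasp_force: 0.1
```

servo_tool:
  commands: "0 0 0 0 4 0 0; 0 0 0 0 4 0 0; 0 0 0 0 3 0 0; 0 0 0 0 0 0 0"

```text
time_s: 3.7
eef_pos: [0.5945, 0.1327, 0.1731]
eef_rot: [-0.0, 0.315, 0.949, 0.0]
wrist_force: [-2.8, -0.6, 0.7]
opening: -0.003
grasp_force: 1.1
```

```bash
python3 - <<'E'
from h import *
o=get_obs();p=o["eef_pos"];B=np.array([.568,.161]);h=np.array([.804,-.595]);n=np.array([.595,.804])
print(p,(p[:2]-B)@h,(p[:2]-B)@n,o["wrist_force"][:2]@n,o["wrist_force"])
b=shot("scene","s2.png")[205:305,240:340]
cv2.imwrite("pics/c2.png",cv2.resize(b,(600,600),interpolation=2))
E
```

```text
[0.59452335 0.13273143 0.17305855] 0.038144567339445344 -0.006946538356722814 -2.125277354254657 [-2.75152507 -0.60711435  0.7118804 ]
```

View pics/c2.png

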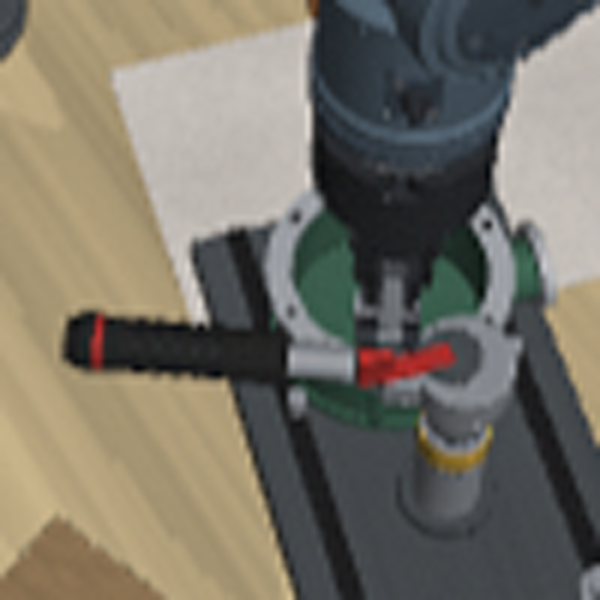

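The tab at (375,365) is now a little past the handle line. I'll push on until it meets the stop.

servo_tool:
  commands: "0 0 0 0 4 0 0; 0 0 0 0 4 0 0; 0 0 0 0 0 0 0"

```text
time_s: 4.12
eef_pos: [0.5984, 0.1388, 0.1726]
eef_rot: [-0.002, 0.315, 0.949, -0.001]
wrist_force: [-7.2, -1.9, 0.5]
opening: 0.004
grasp_force: 2.7
```

servo_tool:
  commands: "0 0 0 0 3 0 0; 0 0 0 0 2 0 0; 0 0 0 0 0 0 0"

```text
time_s: 4.5
eef_pos: [0.5992, 0.1405, 0.1722]
eef_rot: [-0.004, 0.315, 0.949, -0.004]
wrist_force: [-14.8, -11.4, 6.3]
opening: -0.001
grasp_force: 9.1
```

```bash
python3 - <<'E'
from h import *
o=get_obs();p=o["eef_pos"];B=np.array([.568,.161]);h=np.array([.804,-.595]);n=np.array([.595,.804])
print(p,(p[:2]-B)@h,(p[:2]-B)@n,o["wrist_force"][:2]@n,o["wrist_force"])
b=shot("scene","s3.png")[205:305,240:340]
cv2.imwrite("pics/c3.png",cv2.resize(b,(600,600),interpolation=2))
E
```

```text
[0.59922238 0.14045731 0.17219393] 0.03732569015823073 0.0020609959800484243 -17.967893470954028 [-14.7754308  -11.41357232   6.25336087]
```

View pics/c3.png

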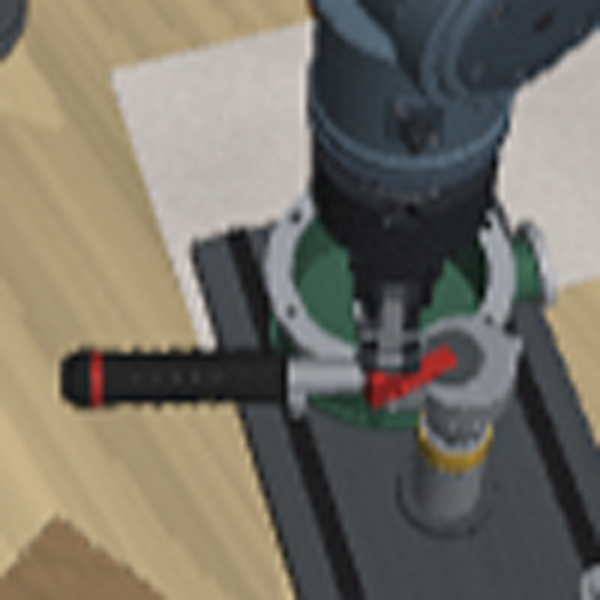

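```bash
python3 - <<'E'
from h import *
B=np.array([.5685,.161])
print("cap",ray("scene",240+72/6,205+378/6,.152))
for th in np.radians([-38,-35,-32,-29,-26,-23]):
  d=lambda a:np.array([np.cos(a),np.sin(a)])
  out=[np.degrees(th)]
  out.append(((np.array(proj("scene",[*(B+.185*d(th)),.152]))-[240,205])*6).round())
  for l in (0,.3,.5): out.append(((np.array(proj("scene",[*(B+.006*d(th)+.0375*d(th+l)),.178]))-[240,205])*6).round())
  print(*out)
print(((np.array(proj("scene",[*B,.16]))-[240,205])*6).round())
E
```

```text
cap [0.72520269 0.07308883 0.152     ]
-38.0 [ 65. 325.] [372. 327.] [374. 349.] [379. 363.]
-35.0 [ 63. 343.] [372. 332.] [375. 354.] [381. 368.]
-32.0 [ 61. 361.] [372. 336.] [376. 358.] [383. 372.]
-29.000000000000004 [ 60. 380.] [372. 341.] [378. 362.] [385. 376.]
-26.0 [ 61. 399.] [373. 345.] [380. 367.] [388. 380.]
-23.0 [ 63. 418.] [373. 350.] [382. 371.] [391. 383.]
[466. 356.]
```

The handle stands at about -29.5° and the tab at (383,388) fits the +0.5 rad end stop, so the lever is over. Next I'll move beside the grip.

servo_tool:
  commands: "0 0 0 0 -15 0 0; 0 0 0 0 0 -40 0; 0 0 -0.125 0 0 0 0; 0 0 0 -48 -14 0 0; 0 0 0 -47 -13 0 0"

```text
time_s: 5.18
eef_pos: [0.6645, 0.0601, 0.2143]
eef_rot: [0.002, 0.254, 0.967, 0.001]
wrist_force: [0.3, -0.3, -0.3]
opening: 0.0
grasp_force: 0.0
```

servo_tool:
  commands: "0 0 0 0 0 0 0; 0 0 0 0 0 40 0; 0 0 0 0 0 38 0; 0 0 0 0 0 0 0; 0 0 0 0 10 0 0"

```text
time_s: 5.8
eef_pos: [0.6688, 0.0693, 0.1372]
eef_rot: [0.001, 0.255, 0.967, 0.0]
wrist_force: [0.3, -0.1, -0.9]
opening: 0.002
grasp_force: 0.0
```

```bash
cat >> h.py <<'E'
B=np.array([.5685,.161])
def pol():
    o=get_obs();p=o["eef_pos"];d=p[:2]-B;R=rot().as_matrix()
    print(p.round(4),"r",np.hypot(*d).round(4),"ang",np.degrees(np.arctan2(d[1],d[0])).round(1),"tool -x yaw",np.degrees(np.arctan2(-R[1,0],-R[0,0])).round(1),"F",o["wrist_force"].round(1),"q",o["q"].round(2),"tilt",R[:,2].round(3))
E
python3 -c "
from h import *
pol()"
```

```text
[0.6688 0.0693 0.1372] r 0.1359 ang -42.4 tool -x yaw -29.6 F [ 0.3 -0.1 -0.9] q [-0.07  0.48  1.42  0.    1.24 -1.13] tilt [ 0.002  0.    -1.   ]
```

servo_tool:
  commands: "0 0 0 0 0 5 0; 0 0 -0.12 -2.6 16.1 0 0; 0 0 -0.12 -2.6 16.1 0 0; 0 0 -0.12 -2.6 16.1 0 0; 0 0 0 0 0 0 0"

```text
time_s: 6.42
eef_pos: [0.6947, 0.1102, 0.1319]
eef_rot: [0.001, 0.078, 0.997, -0.0]
wrist_force: [-0.5, -1.9, 2.0]
opening: 0.002
grasp_force: 1.5
```

```bash
python3 -c "
from h import *
pol()"
```

```text
[0.6947 0.1102 0.1319] r 0.1361 ang -21.9 tool -x yaw -8.9 F [-0.5 -1.9  2. ] q [-0.01  0.55  1.33 -0.    1.26 -1.43] tilt [ 0.003 -0.001 -1.   ]
```

```bash
python3 - <<'E'
from h import *
b=shot("scene","s4.png")[195:315,240:360]
cv2.imwrite("pics/c4.png",cv2.resize(b,(600,600),interpolation=2))
E
```

```text
(no output)
```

View pics/c4.png

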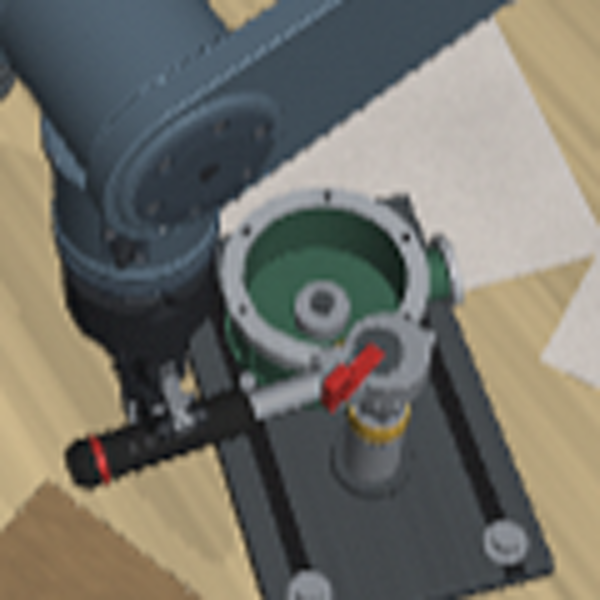

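```bash
python3 - <<'E'
from h import *
d=lambda a:np.array([np.cos(a),np.sin(a)])
P=lambda X:((np.array(proj("scene",X))-[240,195])*5).round()
print(P([*B,.16]))
for th in np.radians([-16,-14,-12,-10]):
  print(np.degrees(th),P([*(B+.185*d(th)),.152]),*[P([*(B+.006*d(th)+.0375*d(th+l)),.178]) for l in (.1,.3,.4,.5)],P([*(B+.006*d(th)),.167]))
E
```

```text
[388. 347.]
-16.0 [ 59. 435.] [316. 356.] [323. 367.] [327. 372.] [332. 377.] [379. 343.]
-14.0 [ 62. 446.] [317. 358.] [324. 369.] [329. 374.] [334. 378.] [379. 344.]
-12.000000000000002 [ 65. 456.] [318. 360.] [326. 371.] [331. 376.] [336. 380.] [379. 344.]
-10.0 [ 69. 467.] [320. 363.] [328. 373.] [333. 378.] [338. 382.] [379. 344.]
```

servo_tool:
  commands: "0 0 -0.12 -2.6 16.1 0 0; 0 0 -0.12 -2.6 16.1 0 0"

```text
time_s: 6.72
eef_pos: [0.7028, 0.1387, 0.1318]
eef_rot: [0.001, -0.042, 0.999, -0.002]
wrist_force: [-2.8, -11.7, 4.6]
opening: 0.002
grasp_force: 5.7
```

```bash
python3 -c "
from h import *
pol()"
```

```text
[0.7028 0.1387 0.1318] r 0.1362 ang -9.4 tool -x yaw 4.8 F [ -2.8 -11.7   4.6] q [ 0.03  0.58  1.29 -0.    1.28 -1.62] tilt [ 0.002 -0.004 -1.   ]
```

Force is 12 N, so it is driving the bolt. I'll continue the arc.

servo_tool:
  commands: "0 0 -0.12 -2.6 16.1 0 0; 0 0 -0.12 -2.6 16.1 0 0; 0 0 -0.12 -2.6 16.1 0 0; 0 0 -0.12 -2.6 16.1 0 0; 0 0 -0.12 -2.6 16.1 0 0"

```text
time_s: 7.35
eef_pos: [0.6912, 0.2184, 0.1319]
eef_rot: [0.002, -0.336, 0.942, -0.002]
wrist_force: [4.2, -10.8, 1.2]
opening: -0.003
grasp_force: 5.7
```

```bash
python3 -c "
from h import *
pol()"
```

```text
[0.6912 0.2184 0.1319] r 0.1355 ang 25.1 tool -x yaw 39.2 F [  4.2 -10.8   1.2] q [ 0.14  0.59  1.26 -0.    1.28 -2.11] tilt [ 0.006 -0.003 -1.   ]
```

servo_tool:
  commands: "0 0 -0.12 -2.6 16.1 0 0; 0 0 -0.12 -2.6 16.1 0 0; 0 0 -0.12 -2.6 16.1 0 0; 0 0 -0.12 -2.6 16.1 0 0; 0 0 -0.12 -2.6 16.1 0 0"

```text
time_s: 7.98
eef_pos: [0.6363, 0.2774, 0.132]
eef_rot: [0.003, -0.599, 0.801, -0.003]
wrist_force: [8.2, -7.7, -1.7]
opening: 0.002
grasp_force: 5.5
```

```bash
python3 - <<'E'
from h import *
pol()
b=shot("scene","s5.png")[195:315,240:360];a=shot("top","t5.png")
cv2.imwrite("pics/c5.png",np.hstack([cv2.resize(b,(400,400),interpolation=2),cv2.resize(a[150:230,180:260],(400,400),interpolation=2)]))
E
```

```text
[0.6363 0.2774 0.132 ] r 0.1347 ang 59.8 tool -x yaw 73.6 F [ 8.2 -7.7 -1.7] q [ 0.24  0.53  1.36 -0.    1.25 -2.61] tilt [ 0.008 -0.001 -1.   ]
```

View pics/c5.png

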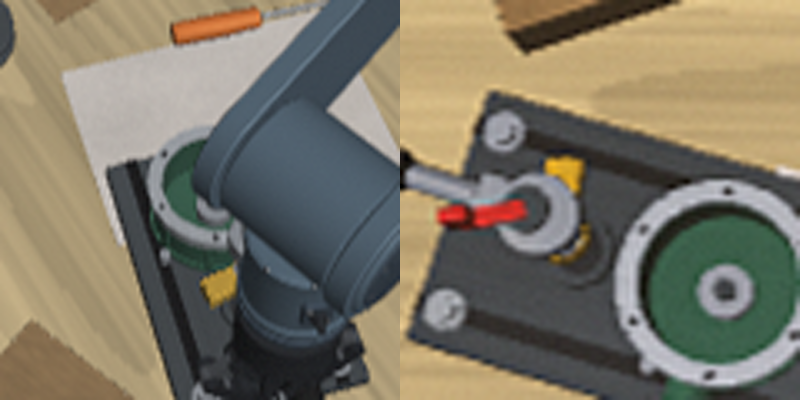

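```bash
python3 - <<'E'
from h import *
t=ray("top",180+165/5,150+158/5,.098)[:2];print(t)
for b in (B,np.array([.5666,.1584])): print(np.hypot(*(t-b)),np.degrees(np.arctan2(*(t-b)[::-1])))
E
```

```text
[0.6117912  0.15557805]
0.043629410868913095 -7.13876690921732
0.045279221489581294 -3.57317980502932
```

servo_tool:
  commands: "0 0 -0.12 -2.6 16.1 0 0; 0 0 -0.06 -1.2 8 0 0; 0 0 0 0 -25 0 0; 0 0 0 0 -25 0 0; 0 0 0 0 0 -62 0"

```text
time_s: 8.7
eef_pos: [0.6574, 0.2819, 0.1837]
eef_rot: [-0.006, -0.667, 0.745, 0.004]
wrist_force: [0.3, 0.4, 0.8]
opening: 0.002
grasp_force: 0.0
```

servo_tool:
  commands: "0 0 0 0 0 -62 0; 0 0 0.175 0 0 0 0; 0 0 0.175 0 0 0 0; 0 0 0.175 0 0 0 0.8; 0 0 0.175 0 0 0 0.8"

```text
time_s: 9.32
eef_pos: [0.6603, 0.2839, 0.2547]
eef_rot: [0.0, -0.369, 0.929, 0.001]
wrist_force: [-0.2, 0.3, 0.0]
opening: 0.418
grasp_force: 0.0
```

servo_tool:
  commands: "0 0 0.175 0 0 0 0.8; 0 0 0.175 0 0 0 0.8; 0 0 0.175 0 0 0 0.8; 0 0 0.175 0 0 0 0.8; 0 0 0.175 0 0 0 0.8"

```text
time_s: 9.95
eef_pos: [0.6603, 0.2839, 0.2547]
eef_rot: [0.0, 0.059, 0.998, 0.001]
wrist_force: [0.4, 0.1, 0.5]
opening: 0.8
grasp_force: 0.0
```

```bash
cat >fit.py <<'E'
from h import *
from scipy.optimize import minimize
def circ(n,c,r,z):
    a=np.linspace(0,2*np.pi,180,endpoint=False)
    return np.array([proj(n,[c[0]+r*np.cos(t),c[1]+r*np.sin(t),z]) for t in a]),a
def fit(n,im,c0,r,z,ex=None):
    # maximise the summed contrast between just inside and just outside the projected circle
    g=cv2.GaussianBlur(im,(0,0),.7).astype(np.float32)
    def s(c,rr):
        p,_=circ(n,c,rr,z); return cv2.remap(g,p[:,0].astype(np.float32)[None],p[:,1].astype(np.float32)[None],1)[0]
    f=lambda c:-np.mean(np.minimum(np.abs(s(c,r-.003)-s(c,r+.003)).sum(1),150))
    best=min(((f([c0[0]+i*1e-3,c0[1]+j*1e-3]),c0[0]+i*1e-3,c0[1]+j*1e-3) for i in range(-12,13) for j in range(-12,13)))
    m=minimize(f,best[1:],method="Nelder-Mead",options=dict(initial_simplex=[[best[1],best[2]],[best[1]+.001,best[2]],[best[1],best[2]+.001]]))
    return m.x.round(4),round(-m.fun,1)
E
python3 - <<'E'
from fit import *
o=get_obs();pol()
for n,f in(("top","t0.png"),("scene","s0.png")):
    im=cv2.imread("pics/"+f)
    print(n,"rim",fit(n,im,(.5405,.063),.063,.08),"bore",fit(n,im,(.5405,.063),.050,.08),"cover",fit(n,im,(.433,-.337),.060,.015),"boss",fit(n,im,(.433,-.337),.020,.05))
E
```

```text
[0.6603 0.2839 0.2547] r 0.1534 ang 53.2 tool -x yaw -6.8 F [0.4 0.1 0.5] q [ 0.24  0.48  1.17  0.    1.49 -1.21] tilt [ 0.     0.001 -1.   ]Traceback (most recent call last):
  File "<stdin>", line 5, in <module>
  File "fit.py", line 12, in fit
    best=min(((f([c0[0]+i*1e-3,c0[1]+j*1e-3]),c0[0]+i*1e-3,c0[1]+j*1e-3) for i in range(-12,13) for j in range(-12,13)))
  File "fit.py", line 12, in <genexpr>
    best=min(((f([c0[0]+i*1e-3,c0[1]+j*1e-3]),c0[0]+i*1e-3,c0[1]+j*1e-3) for i in range(-12,13) for j in range(-12,13)))
               ~^^^^^^^^^^^^^^^^^^^^^^^^^^^^^
  File "fit.py", line 11, in <lambda>
    f=lambda c:-np.mean(np.minimum(np.abs(s(c,r-.003)-s(c,r+.003)).sum(1),150))
                                          ~^^^^^^^^^^
  File "fit.py", line 10, in s
    p,_=circ(n,c,rr,z); return cv2.remap(g,p[:,0].astype(np.float32)[None],p[:,1].astype(np.float32)[None],1)[0]
        ~~~~^^^^^^^^^^
  File "fit.py", line 5, in circ
    return np.array([proj(n,[c[0]+r*np.cos(t),c[1]+r*np.sin(t),z]) for t in a]),a
                     ~~~~^^^^^^^^^^^^^^^^^^^^^^^^^^^^^^^^^^^^^^^^^
  File "h.py", line 11, in proj
    c=calibration(n);p=np.array(c["R"])@np.array(X)+np.array(c["t"])
ValueError: time passes only in moves, steps and waits
```

```bash
sed -i 's/^def shot/from functools import lru_cache\ncalibration=lru_cache(calibration)\ndef shot/' h.py
python3 - <<'E'
from fit import *
shot("top","t6.png");shot("scene","s6.png")
for n,f in(("top","t0.png"),("scene","s0.png"),("top","t6.png"),("scene","s6.png")):
    im=cv2.imread("pics/"+f)
    print(f,"rim",fit(n,im,(.5405,.063),.063,.08),"bore",fit(n,im,(.5405,.063),.050,.08),"cover",fit(n,im,(.433,-.337),.060,.015),"boss",fit(n,im,(.433,-.337),.020,.05))
a=cv2.imread("pics/t6.png");b=cv2.imread("pics/s6.png")
cv2.imwrite("pics/c6.png",np.hstack([cv2.resize(b[195:315,240:360],(400,400),interpolation=2),cv2.resize(a[150:230,180:260],(400,400),interpolation=2)]))
E
```

```text
t0.png rim (array([0.5399, 0.0638]), np.float64(145.5)) bore (array([0.5417, 0.0644]), np.float64(149.9)) cover (array([ 0.4314, -0.3397]), np.float64(123.6)) boss (array([ 0.4289, -0.3315]), np.float64(108.7))
s0.png rim (array([0.5312, 0.076 ]), np.float64(99.6)) bore (array([0.5419, 0.064 ]), np.float64(124.6)) cover (array([ 0.4328, -0.3386]), np.float64(67.0)) boss (array([ 0.4423, -0.3422]), np.float64(65.8))
t6.png rim (array([0.54  , 0.0645]), np.float64(149.8)) bore (array([0.5415, 0.065 ]), np.float64(150.0)) cover (array([ 0.4314, -0.3397]), np.float64(131.6)) boss (array([ 0.4288, -0.3311]), np.float64(112.9))
s6.png rim (array([0.5455, 0.066 ]), np.float64(66.2)) bore (array([0.5426, 0.0654]), np.float64(79.0)) cover (array([ 0.4328, -0.3386]), np.float64(70.2)) boss (array([ 0.4334, -0.329 ]), np.float64(69.5))
```

View pics/c6.png

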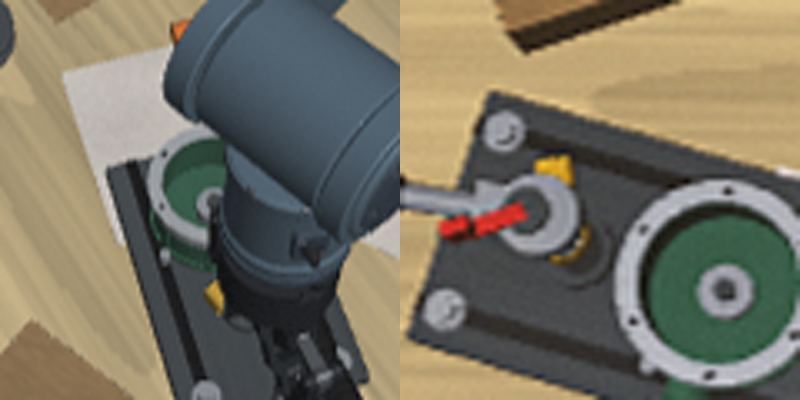

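The hook at crop (553,168) is well clear of the rim. The cover is at (0.432,-0.339) and the rim at (0.541,0.0645), and both cameras agree. I'll go over the cover.

servo_tool:
  commands: "0 0 0 12.8 -53.8 0 0.8; 0 0 0 12.8 -53.8 0 0.8; 0 0 0 12.8 -53.8 0 0.8; 0 0 0 12.8 -53.8 0 0.8; 0 0 0 12.8 -53.8 0 0.8"

```text
time_s: 10.68
eef_pos: [0.5664, 0.0219, 0.2547]
eef_rot: [0.001, 0.054, 0.999, 0.0]
wrist_force: [0.1, -1.0, -0.6]
opening: 0.804
grasp_force: 0.0
```

servo_tool:
  commands: "0 0 0 12.8 -53.8 0 0.8; 0 0 0 12.8 -53.8 0 0.8; 0 0 0 12.8 -53.8 0 0.8; 0 0 0 12.8 -53.8 0 0.8; 0 0 0 12.8 -53.8 0 0.8"

```text
time_s: 11.3
eef_pos: [0.4731, -0.2386, 0.2549]
eef_rot: [0.001, 0.054, 0.999, -0.0]
wrist_force: [0.2, 0.0, 0.2]
opening: 0.799
grasp_force: 0.0
```

servo_tool:
  commands: "0 0 0 12.8 -53.8 0 0.8; 0 0 0 12.8 -53.8 0 0.8; 0 0 0 0 0 60 0.8; 0 0 0 0 0 60 0.8; 0 0 0 0 0 0 0.8"

```text
time_s: 11.92
eef_pos: [0.4337, -0.3382, 0.1298]
eef_rot: [-0.003, 0.055, 0.998, 0.004]
wrist_force: [0.3, -0.1, 0.7]
opening: 0.803
grasp_force: 0.0
```

```bash
python3 - <<'E'
from fit import *
pol();p=get_obs()["eef_pos"];R=rot().as_matrix()
print("to go tool mm",(R.T@(np.array([.432,-.339,.020])-p)*1000).round(1))
E
```

```text
[ 0.4337 -0.3382  0.1298] r 0.5171 ang -105.1 tool -x yaw -6.3 F [ 0.3 -0.1  0.7] q [-0.88  0.25  1.75  0.    1.16 -2.34] tilt [-0.006  0.008 -1.   ]
to go tool mm [  0.8  -1.8 109.8]
```

servo_tool:
  commands: "0 0 0 1 -1 40 0.8; 0 0 0 0 0 40 0.8; 0 0 0 0 0 20 0.8; 0 0 0 0 0 9 0.8; 0 0 0 0 0 0 0.8"

```text
time_s: 12.55
eef_pos: [0.4363, -0.343, 0.027]
eef_rot: [0.001, 0.055, 0.998, -0.001]
wrist_force: [0.7, 1.5, -0.6]
opening: 0.8
grasp_force: 0.0
```

```bash
python3 - <<'E'
from fit import *
pol();p=get_obs()["eef_pos"];R=rot().as_matrix()
print("to go tool mm",(R.T@(np.array([.432,-.339,.020])-p)*1000).round(1))
E
```

```text
[ 0.4363 -0.343   0.027 ] r 0.5211 ang -104.7 tool -x yaw -6.3 F [ 0.7  1.5 -0.6] q [-0.88  0.41  1.79  0.    0.95 -2.34] tilt [ 0.002 -0.002 -1.   ]
to go tool mm [4.7 3.5 6.9]
```

servo_tool:
  commands: "0 0 0 4.5 3.5 4 0.8; 0 0 0 0 0 3 0.8; 0 0 0 0 0 0 0.8"

```text
time_s: 12.92
eef_pos: [0.4312, -0.3382, 0.0185]
eef_rot: [0.0, 0.055, 0.998, -0.0]
wrist_force: [0.1, 0.2, 0.0]
opening: 0.801
grasp_force: 0.0
```

servo_tool:
  commands: "0 0 0 0 0 0 0; 0 0 0 0 0 0 0; 0 0 0 0 0 0 0; 0 0 0 0 0 0 0; 0 0 0 0 0 0 0"

```text
time_s: 13.55
eef_pos: [0.4315, -0.3388, 0.0189]
eef_rot: [0.0, 0.055, 0.998, -0.001]
wrist_force: [-0.5, -1.0, 5.7]
opening: 0.452
grasp_force: 60.6
```

```bash
python3 - <<'E'
from fit import *
pol();print(get_obs()["opening"],get_obs()["grasp_force"])
E
```

```text
[ 0.4315 -0.3388  0.0189] r 0.5183 ang -105.3 tool -x yaw -6.4 F [-0.5 -1.   5.7] q [-0.88  0.41  1.8  -0.    0.93 -2.34] tilt [ 0.001 -0.001 -1.   ]
0.452283442978492 60.56933641433716
```

servo_tool:
  commands: "0 0 0 0 0 -20 0; 0 0 0 0 0 -40 0; 0 0 0 0 0 -40 0; 0 0 0 0 0 -40 0; 0 0 0 0 0 -40 0"

```text
time_s: 14.18
eef_pos: [0.4305, -0.3371, 0.1981]
eef_rot: [-0.001, 0.055, 0.998, 0.001]
wrist_force: [0.1, 1.1, -4.5]
opening: 0.45
grasp_force: 61.1
```

servo_tool:
  commands: "0 0 0 -3.3 20.3 0 0; 0 0 0 -6 39.3 0 0; 0 0 0 -6 39.3 0 0; 0 0 0 -6 39.3 0 0; 0 0 0 -6 39.3 0 0"

```text
time_s: 14.8
eef_pos: [0.4765, -0.1614, 0.1953]
eef_rot: [-0.002, 0.055, 0.998, 0.002]
wrist_force: [1.4, 0.3, -3.8]
opening: 0.451
grasp_force: 61.3
```

servo_tool:
  commands: "0 0 0 -6 39.3 0 0; 0 0 0 -6 39.3 0 0; 0 0 0 -6 39.3 0 0; 0 0 0 -6 39.3 0 0; 0 0 0 -6 39.3 0 0"

```text
time_s: 15.42
eef_pos: [0.5274, 0.0299, 0.1952]
eef_rot: [-0.003, 0.055, 0.998, 0.001]
wrist_force: [1.0, 0.6, -3.7]
opening: 0.453
grasp_force: 61.3
```

servo_tool:
  commands: "0 0 0 -4 26 0 0; 0 0 0 -2 13 0 0; 0 0 0 0 0 0 0; 0 0 0 0 0 0 0"

```text
time_s: 15.92
eef_pos: [0.5392, 0.0646, 0.1976]
eef_rot: [-0.001, 0.056, 0.998, -0.0]
wrist_force: [-0.1, 0.1, -3.9]
opening: 0.448
grasp_force: 61.4
```

```bash
python3 - <<'E'
from fit import *
pol();p=get_obs()["eef_pos"];R=rot().as_matrix();print(get_obs()["opening"])
print("to go tool mm",(R.T@(np.array([.541,.0645,.0911])-p)*1000).round(1))
zb=p[2]-.0189
shot("top","t7.png");shot("scene","s7.png")
for n,f in(("top","t7.png"),("scene","s7.png")):
    im=cv2.imread("pics/"+f)
    print(f,"rim",fit(n,im,(.541,.0645),.063,.08),"bore",fit(n,im,(.541,.0645),.050,.08),"cover",fit(n,im,p[:2],.060,zb+.015), fit(n,im,p[:2],.060,zb+.008))
E
```

```text
[0.5392 0.0646 0.1976] r 0.1007 ang -106.9 tool -x yaw -6.4 F [-0.1  0.1 -3.9] q [-0.1   0.14  1.72 -0.    1.28 -1.56] tilt [-0.001 -0.    -1.   ]
0.44822638507436724
to go tool mm [-2.000e+00  1.000e-01  1.065e+02]
t7.png rim (array([0.5422, 0.063 ]), np.float64(76.2)) bore (array([0.5317, 0.0514]), np.float64(81.8)) cover (array([0.526 , 0.0559]), np.float64(81.8)) (array([0.5265, 0.0565]), np.float64(80.2))
s7.png rim (array([0.545, 0.068]), np.float64(100.6)) bore (array([0.5409, 0.0626]), np.float64(90.4)) cover (array([0.5431, 0.0658]), np.float64(89.0)) (array([0.5404, 0.0624]), np.float64(88.1))
```

servo_tool:
  commands: "0 0 0 -1.5 0 30 0; 0 0 0 0 0 30 0; 0 0 0 0 0 20 0; 0 0 0 0 0 10 0; 0 0 0 0 0 0 0"

```text
time_s: 16.65
eef_pos: [0.541, 0.0647, 0.108]
eef_rot: [-0.0, 0.056, 0.998, 0.0]
wrist_force: [-0.9, -0.1, -5.0]
opening: 0.45
grasp_force: 61.4
```

```bash
python3 - <<'E'
from fit import *
pol();p=get_obs()["eef_pos"];R=rot().as_matrix()
print("to go tool mm",(R.T@(np.array([.5407,.0643,.0909])-p)*1000).round(1))
zb=p[2]-.0189
shot("scene","s8.png");im=cv2.imread("pics/s8.png")
print("cover",fit("scene",im,p[:2],.060,zb+.015),"rim",fit("scene",im,(.541,.0645),.063,.08))
E
```

```text
[0.541  0.0647 0.108 ] r 0.1002 ang -105.9 tool -x yaw -6.4 F [-0.9 -0.1 -5. ] q [-0.1   0.26  1.78 -0.    1.1  -1.56] tilt [-0.001  0.    -1.   ]
to go tool mm [ 0.2 -0.4 17.1]
cover (array([0.5536, 0.0813]), np.float64(95.3)) rim (array([0.545 , 0.0672]), np.float64(94.5))
```

Position is right, so I'll lower slowly and watch the force.

servo_tool:
  commands: "0 0 0 0 0 3 0; 0 0 0 0 0 3 0; 0 0 0 0 0 3 0; 0 0 0 0 0 0 0"

```text
time_s: 17.2
eef_pos: [0.541, 0.0652, 0.099]
eef_rot: [-0.0, 0.055, 0.998, 0.0]
wrist_force: [0.2, 0.3, -4.7]
opening: 0.45
grasp_force: 61.4
```

servo_tool:
  commands: "0 0 0 0 0 2 0; 0 0 0 0 0 2 0; 0 0 0 0 0 0 0"

```text
time_s: 17.58
eef_pos: [0.5411, 0.0651, 0.095]
eef_rot: [-0.0, 0.055, 0.998, -0.0]
wrist_force: [0.0, -0.8, -5.0]
opening: 0.45
grasp_force: 61.4
```

```bash
python3 - <<'E'
from h import *
pol();print(get_obs()["torque"])
E
```

```text
[0.5411 0.0651 0.095 ] r 0.0997 ang -106.0 tool -x yaw -6.3 F [ 0.  -0.8 -5. ] q [-0.1   0.28  1.79 -0.    1.07 -1.56] tilt [-0.  0. -1.]
[-0.01740068 -0.01935984  0.05286831]
```

servo_tool:
  commands: "0 0 0 0 0 2 0; 0 0 0 0 0 1 0; 0 0 0 0 0 1 0; 0 0 0 0 0 0 0"

```text
time_s: 18.08
eef_pos: [0.5412, 0.0651, 0.0912]
eef_rot: [-0.0, 0.055, 0.998, -0.0]
wrist_force: [0.4, 0.7, -3.7]
opening: 0.457
grasp_force: 61.2
```

servo_tool:
  commands: "0 0 0 0 0 1 0; 0 0 0 0 0 0 0"

```text
time_s: 18.32
eef_pos: [0.5413, 0.0651, 0.0909]
eef_rot: [0.0, 0.055, 0.998, -0.0]
wrist_force: [-4.0, 0.2, 3.5]
opening: 0.45
grasp_force: 62.0
```

Contact came at the expected seated height, so I'll release and retreat.

servo_tool:
  commands: "0 0 0 0 0 0 0.75; 0 0 0 0 0 0 0.75; 0 0 0 0 0 0 0.75; 0 0 0 0 0 -15 0.75; 0 0 0 0 0 -30 0.75"

```text
time_s: 18.95
eef_pos: [0.5404, 0.0652, 0.1354]
eef_rot: [-0.001, 0.055, 0.998, 0.0]
wrist_force: [1.0, 0.4, 1.1]
opening: 0.75
grasp_force: 0.0
```

servo_tool:
  commands: "0 0 0 0 0 -50 0.75; 0 0 0 0 0 -50 0.75; 0 0 0 20 -55 0 0.75; 0 0 0 20 -55 0 0.75; 0 0 0 20 -55 0 0.75"

```text
time_s: 19.58
eef_pos: [0.4628, -0.0935, 0.2368]
eef_rot: [0.001, 0.055, 0.998, -0.001]
wrist_force: [0.2, 0.2, -0.4]
opening: 0.75
grasp_force: 0.0
```

servo_tool:
  commands: "0 0 0 20 -55 0 0.75; 0 0 0 20 -55 0 0.75; 0 0 0 20 -55 0 0.75; 0 0 0 0 0 0 0.75; 0 0 0 0 0 0 0.75"

```text
time_s: 20.2
eef_pos: [0.3856, -0.2495, 0.236]
eef_rot: [0.0, 0.056, 0.998, -0.0]
wrist_force: [0.2, -0.3, 0.0]
opening: 0.749
grasp_force: 0.0
```

```bash
python3 - <<'E'
from fit import *
pol()
for n in("top","scene"):
    im=shot(n,n+"9.png")
    for z in (.083,.087,.091): print(n,z,"cover",fit(n,im,(.541,.0645),.060,z))
    print("bosstop",fit(n,im,(.541,.0645),.020,.122), fit(n,im,(.541,.0645),.063,.08))
    # unchanged elsewhere?
    d=cv2.absdiff(im,cv2.imread("pics/"+n[0]+"0.png")).max(2)>60
    k,_,st,c=cv2.connectedComponentsWithStats(d.astype(np.uint8)); print([(c[i].round().tolist(),int(st[i,4])) for i in range(1,k) if st[i,4]>25])
E
```

```text
[ 0.3856 -0.2495  0.236 ] r 0.4494 ang -114.0 tool -x yaw -6.4 F [ 0.2 -0.3  0. ] q [-0.83 -0.09  1.88  0.    1.35 -2.29] tilt [ 0.001 -0.    -1.   ]
top 0.083 cover (array([0.5403, 0.0634]), np.float64(133.0))
top 0.087 cover (array([0.5394, 0.0632]), np.float64(136.0))
top 0.091 cover (array([0.5387, 0.0629]), np.float64(138.4))
bosstop (array([0.5345, 0.0597]), np.float64(113.9)) (array([0.5411, 0.0647]), np.float64(148.4))
[([229.0, 166.0], 465), ([152.0, 184.0], 122), ([181.0, 189.0], 304), ([243.0, 206.0], 773), ([221.0, 199.0], 76), ([216.0, 347.0], 26222), ([7.0, 339.0], 903), ([286.0, 365.0], 38), ([278.0, 387.0], 232), ([50.0, 416.0], 87)]
scene 0.083 cover (array([0.5425, 0.0628]), np.float64(82.6))
scene 0.087 cover (array([0.5437, 0.0651]), np.float64(83.6))
scene 0.091 cover (array([0.5451, 0.0676]), np.float64(85.0))
bosstop (array([0.5538, 0.0777]), np.float64(95.1)) (array([0.5445, 0.0658]), np.float64(96.3))
[([523.0, 1.0], 35), ([478.0, 11.0], 62), ([428.0, 30.0], 1086), ([304.0, 26.0], 32), ([307.0, 78.0], 2699), ([490.0, 77.0], 1612), ([542.0, 114.0], 1449), ([490.0, 112.0], 389), ([412.0, 119.0], 285), ([511.0, 136.0], 76), ([461.0, 171.0], 1032), ([269.0, 167.0], 412), ([554.0, 176.0], 387), ([305.0, 250.0], 560), ([543.0, 280.0], 2018), ([263.0, 262.0], 243), ([325.0, 269.0], 69), ([326.0, 281.0], 53), ([307.0, 282.0], 80), ([340.0, 304.0], 42), ([345.0, 319.0], 173)]
```

```bash
python3 -c "
from bench import *
print(hand_in())"
```

```text
the job is handed in; nothing more can be done
None
```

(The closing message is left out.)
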